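Drift a strike plate into line and swap in its bolt

TASK

The hole in the strike plate is out of line with the hole in the block under it. Work the tapered drift down through both holes until its nose bottoms on the stop hidden in the block, so that it levers the plate into line, and press it there with a moderate 15 to 25 N for about half a second; do not move the plate with the fingers or force anything. Then put the drift back in the stand and put the bolt fully home through both holes in its place, leaving everything else where it is.

Things in the scene. Friction and masses are not known exactly. Their poses are not given: they have to be found in the camera images.
- fixture: fixed aluminium backing block, 104 (its x) x 134 (its y) x 55 high, on a grey pedestal 75 high behind the red vice (top of the block 130 mm above the bench), with two dark guide strips on its top (12 wide, 10 high, centred 45 mm either side, along its y). Origin: centre of the pedestal's underside.
- block_hole (a point): centre of the mouth of the vertical through hole, 16 mm across, in the block's top face, 130 mm above the bench, directly under the strike plate. A steel stop screw inside it ends the drift's way; it is set anywhere from 28 to 38 mm below this point, which is not measured and must be felt. Axes as the fixture's, z up.
- strike_plate (a joint): offset of the strike plate along the fixture's y axis, in m: 0 = its hole is exactly over the block's; it starts 4 to 6.5 mm off, at a negative value. Steel plate, 76 x 112 x 8 thick, lying on the block between the guide strips; it cannot lift or turn; friction holds it wherever it is left and it slides at about 6 N sideways (stops at 8 mm either way).
- plate_hole (a point): centre, on the plate's upper face, of the round 16 mm hole through the plate (8 mm above block_hole). The rectangular latch opening and the small dark screw dimple are not it.
- drift: loose steel drift, about 0.12 kg, upright, nose down. Origin: under the middle of its collar, z up along the handle. Below the collar: a straight body 15 across and 24 long, then a 24 long taper to a flat nose 5 across. Collar 26 across, 6 thick; above it a round handle 14 across, from 6 to 64 mm above the origin, to be gripped anywhere.
- drift_tip (a point): centre of the drift's nose, 48 mm below its origin. Pressed down in both holes, the taper pushes the plate across (dragging at some 3 to 8 N; the rigid stop then ends its way. Over 32 N of push would mark the parts).
- bolt: loose round-headed bolt, 0.09 kg, upright. Origin: under the middle of its head, z up. Head 22 across and 24 high, to be gripped; smooth shank 14 across and 32 long (clear of the stop), below the head, its end chamfered to 9 across over 4 mm.
- stand: fixed hardwood stand, 66 (its x) x 140 (its y) x 52 high, on a plywood board 30 mm thick, so its top is 82 mm above the bench. Two through holes 18 across; drift and bolt each stand in one of them (which is which varies), resting on collar and head. Origin: centre of its underside. A tall rack of bins stands beyond the board: keep to the near side of it.
- stand_hole_a (a point): mouth of the stand's hole at its -y end, on the stand's top face, 35 mm from its middle.
- stand_hole_b (a point): mouth of the stand's hole at its +y end, on the stand's top face, 35 mm from its middle.
- padlock: bystander: brass padlock standing upright, 42 x 18 x 69 high, on the board; not needed.
- oil_bottle: bystander: small oil dropper bottle, 33 across, 98 high, on the board; not needed.
- pin_punch: bystander: thin steel pin punch, 10 x 100, lying on the far part of the board (not the drift); not needed.
- lock_cylinder: bystander: nickel lock cylinder, 72 x 17 x 38 high, behind the fixture; not needed.
- marker: bystander: black felt pen, 115 long, lying behind the fixture; not needed.
- steel_cube: bystander: 30 mm steel cube left of the pin rack; not needed.
- glue_bottle: bystander: glue bottle with a cap, 49 across, 120 high, right of the vice; not needed.

How it is judged:
On the way, in this order (a step that is already met when the one before it is completed fails the run):
1. the drift's nose is at least 27 mm down the block's hole, with the holes within 1.4 mm of line, and it is kept pressed on with more than 14 N for 0.3 s (z of drift_tip in the frame of block_hole below -0.027 m and horizontal distance between drift_tip and block_hole below 0.003 m and value of joint strike_plate between -0.0014 and 0.0014 m and contact force between drift and fixture above 14 N), for 0.3 s.
2. the drift is drawn out of both holes, with the plate left in line (within 1.5 mm) (z of drift_tip in the frame of block_hole above 0.01 m and value of joint strike_plate between -0.0015 and 0.0015 m), for 0.1 s.
At the end, for the whole second after the job is handed in: bolt upright through both holes, head within 1.8 mm of the plate, axis within 3 mm of the block hole's; holes within 1.5 mm of line; drift upright in a hole of the stand, collar within 3 mm of its top and 4 mm of the hole's centre; both at rest ((horizontal distance between drift and stand_hole_a below 0.004 m or horizontal distance between drift and stand_hole_b below 0.004 m) and z of drift in the frame of stand between 0.049 and 0.055 m and angle between drift's own z axis and vertical below 0.08 rad and z of bolt in the frame of block_hole between 0.0065 and 0.0098 m and horizontal distance between bolt and block_hole below 0.003 m and angle between bolt's own z axis and vertical below 0.06 rad and value of joint strike_plate between -0.0015 and 0.0015 m and linear speed of each of bolt, drift below 0.01 m/s); the robot touches nothing.
It fails at once if the drift or the bolt is forced against the plate or the block (counted together) with over 32 N (contact force between any of drift, bolt and fixture above 32 N).
It fails at once if the fingers push on the strike plate (over 3 N) (contact force between the fingers and strike_plate above 3 N).
It fails at once if a bystander is moved by more than 30 mm (distance of any of padlock, oil_bottle, pin_punch, lock_cylinder, marker, steel_cube, glue_bottle from where it was at the start of the episode above 0.03 m).
It also fails if it takes over 72 s, if anything falls off the work surface, if the arm or the gripper's body presses on something with over 40 N, if the wrist force passes 120 N, or if a joint passes its speed limit or range.

ROBOT

A 7-joint arm with a two-finger parallel gripper is mounted at the origin on a cart in front of the work surface, level with it; the furniture and walls round the work are solid. World frame = base frame: x ahead of the robot, y to its left, z up, the work surface at z = 0. Lengths are in m, angles in rad, forces in N, time in s.
With the tool pointing down it reaches from about 0.4 to 0.85 m from the base axis. Payload 10.4 kg.
Tool frame: the origin (TCP) lies on the centre line of the jaws, within the pads' length; the fingertips stand 8 mm ahead of it and the grasp point (between the pads) lies 11 mm behind it (r.finger_overhang is the distance from the TCP to the fingertips, in m); z points along the fingers, y is the line along which they close (so a half turn about z gives the same grasp; the last joint's range is limited). The gripper opens to 87 mm and grips with 3 to 60 N. Pads are 19 mm wide; open, the fingers measure 117 mm over their backs; the gripper's body (75 mm by 190 mm) begins 51 mm behind the grasp point.
Start: joints at [-1.329, 0.332, -0.065, 1.46, 0.022, 1.35, -0.088], TCP at [0.164, 0.603, 0.231] pointing down, gripper open.
Joint ranges: [-2.6, 2.6], [-0.5, 2.12], [-1.47, 1.34], [0.16, 2.42], [-1.27, 4.41], [0.06, 2.06], [-2.6, 2.6]. Speed limits (rad/s): [2.22, 2.22, 2.79, 2.79, 3.14, 3.14, 3.14].

INTERFACE

Orientations are given as a unit quaternion [x, y, z, w].
In Python, from bench import r, vision gives the robot as it stands.
- The arm moves only by the tool drive_tool, never from a script. Its argument "series" is a list of rows, each a list of 2 entries, a list of its own where there are three numbers: the shift along the world's x, y, z in cm, then the turn about the world's z in degrees. A call has exactly 10 rows; each row shifts and turns the commanded pose from where the row before left it; what a row does not reach is not made up. A row lasts 1/8 s, in which the tool goes at most 62.5 mm and 10.7 degrees, less where a joint would pass 70% of its speed; a pose out of reach is approached as far as the arm can. A call with a gripper value outside its range is refused whole. "hand" is the closure, from 0 (fully open) to 1 (shut), set as the call begins (left out, the last holds). The fingers move at their own pace and stop on an object; "newtons" is the grip in N (left out, the last holds). Time passes only in rows, so rows that do not move let the fingers close, or fill a call up. It gives the time, the measured TCP pose, the force, the opening and the grip force at its end, in the units of the state.
- r.read_state(): the state, without advancing time (a new reading comes with each control period).
- vision.camera(name): name is "scene" or "top" or "wrist"; returns a dict with "color" (420x560x3 uint8, red, green, blue), "intrinsics" (3x3 intrinsics, pixels), "k1" (the pictures are not rectified: a ray, as slopes to the right and down, at radius r is drawn at 1 + k1 r^2 times it, then the intrinsics apply), "R" (3x3) and "t" (3): a world point X has camera coordinates R X + t; the wrist camera has in their place "mount" (4x4, takes a point from camera to tool coordinates, whose origin is the TCP and whose axes are the flange's). Camera axes: x right, y down, z forward; pixel columns grow to the right and rows downward; lengths in m; the calibration is good to about 2 mm. A picture is of the moment at which its call begins: read the wrist's pose just before it. There is no depth.
- r.close_job(): hands the job in; it is judged then, once.
The state is a dict: "time": time; "joint_positions": joint angles; "joint_vel": joint speeds; "joint_torque": joint torques, N m; "ee_pos": TCP position; "eef_rot": TCP orientation; "ft_force": force on the tool from outside, world axes, zero at the start; "torque": the same for the moment, N m; "width": finger opening in m; "grip_force": force on a finger pad.
Only numpy, scipy, OpenCV 4.12 (cv2) and the standard library are available. Lean on these libraries where they do the work, as an engineer would, in place of code of your own. Each camera call takes 0.05 s, during which the arm holds its last target. There are 200 camera calls.

## Working session

There is one attempt and no reset: what is moved stays moved. The work goes in short steps, Python scripts to look and compute and a tool call to move; the robot and the scene stay as the last step left them, time stands still between calls to the robot, and variables do not carry over. Pictures are saved under pics/ and viewed, at most 10 in all, crops included, and the job is handed in when it is done.

Besides the shell and the picture viewer there is one more tool, called after ">>>" by a JSON object that holds its "op" and its "data", one argument or row to a line. drive_tool: Moves the arm, as the interface text tells. Its arguments: {"type":"object","properties":{"series":{"type":"array"},"hand":{"type":"number"},"newtons":{"type":"number"}},"required":["series"]}

```bash
mkdir -p pics; ls; cat > h.py <<'E'
import numpy as np, cv2
from bench import r, vision
from scipy.spatial.transform import Rotation as Ro
def ray(c,uv,st=None):
    K=np.array(c["intrinsics"]); k1=c["k1"]
    d=np.array([(uv[0]-K[0,2])/K[0,0],(uv[1]-K[1,2])/K[1,1]]); u=d.copy()
    for _ in range(20): u=d/(1+k1*(u@u))
    v=np.array([u[0],u[1],1.])
    if "R" in c and c.get("R") is not None:
        R=np.array(c["R"]);t=np.array(c["t"]); return -R.T@t, R.T@v
    M=np.array(c["mount"]); Rt=Ro.from_quat(st["eef_rot"]).as_matrix()
    return Rt@M[:3,3]+st["ee_pos"], Rt@M[:3,:3]@v
def at(c,uv,z,st=None):
    o,d=ray(c,uv,st); return o+d*(z-o[2])/d[2]
def proj(c,X,st=None):
    X=np.array(X,float)
    if "R" in c and c.get("R") is not None: p=np.array(c["R"])@X+np.array(c["t"])
    else:
        M=np.array(c["mount"]); Rt=Ro.from_quat(st["eef_rot"]).as_matrix()
        p=M[:3,:3].T@(Rt.T@(X-st["ee_pos"])-M[:3,3])
    u=p[:2]/p[2]; u=u*(1+c["k1"]*(u@u)); K=np.array(c["intrinsics"])
    return np.array([K[0,0]*u[0]+K[0,2],K[1,1]*u[1]+K[1,2]])
E
python3 - <<'E'
from h import *
import pickle
s=r.read_state(); print(s)
cs={}
for n in("top","scene","wrist"):
    c=vision.camera(n); cs[n]=c
    cv2.imwrite(f"pics/{n}0.png",c["color"][...,::-1])
    print(n,c["intrinsics"],c["k1"],c.get("R"),c.get("t"),c.get("mount"))
pickle.dump((s,cs),open("c0.pkl","wb"))
i=np.hstack([cs["top"]["color"],cs["scene"]["color"]])[...,::-1]
E
```

```text
pics
{'time': 0.0, 'joint_positions': array([-1.32857923,  0.33287108, -0.0646785 ,  1.46098822,  0.02158021,
        1.3499142 , -0.08848949]), 'joint_vel': array([ 2.33831330e-03, -5.45260067e-04, -1.04318769e-03,  5.41061271e-05,
        1.74968815e-03, -7.37096901e-04, -3.79689800e-04]), 'joint_torque': array([ 6.19342482e-04, -6.23268914e+01,  2.48723407e-02, -3.89889443e+01,
       -6.13184203e-02,  4.00014070e-02,  1.73604603e-04]), 'ee_pos': array([0.16349051, 0.60282004, 0.22973199]), 'eef_rot': array([ 1.32018081e-01,  9.91247030e-01, -7.39965735e-04, -6.86797726e-05]), 'ft_force': array([-0.41856888,  0.67884795, -0.50133917]), 'torque': array([ 0.00856441, -0.00760606, -0.02431751]), 'grip_force': 0.0, 'width': 0.08651755160681954}
top [[517.12065051   0.         277.95382556]
 [  0.         517.12065051 209.09941884]
 [  0.           0.           1.        ]] -0.11223989314208178 [[ 0.02658037 -0.99949103  0.01763964]
 [-0.99360849 -0.02835226 -0.10926257]
 [ 0.10970708 -0.01462265 -0.9938564 ]] [0.14920455 0.6148873  1.67570635] None
scene [[405.49439738   0.         279.88341306]
 [  0.         405.49439738 202.92330294]
 [  0.           0.           1.        ]] -0.0435908414941235 [[-0.90549301 -0.42394088  0.01888215]
 [-0.28899744  0.58346339 -0.7589802 ]
 [ 0.31074569 -0.69270816 -0.65083985]] [0.60474959 0.15671928 1.04693989] None
wrist [[340.24390438   0.         282.75518656]
 [  0.         340.24390438 208.78993778]
 [  0.           0.           1.        ]] -0.07524333420769419 None None [[-1.18775695e-03 -9.68262066e-01 -2.49934312e-01  6.73984049e-02]
 [ 9.99999259e-01 -1.21666731e-03 -3.88232367e-05  1.08532703e-03]
 [-2.66495840e-04 -2.49934173e-01  9.68262794e-01 -1.53551636e-01]
 [ 0.00000000e+00  0.00000000e+00  0.00000000e+00  1.00000000e+00]]
```

View pics/top0.png

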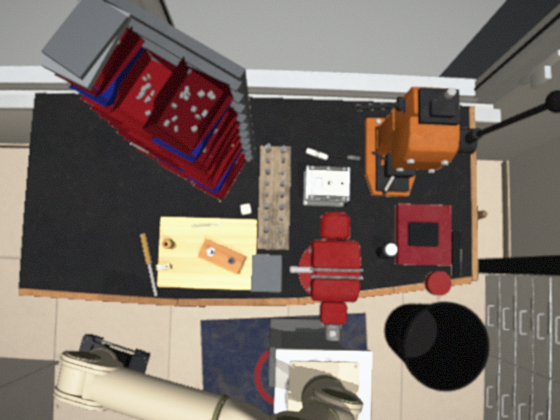

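View pics/scene0.png

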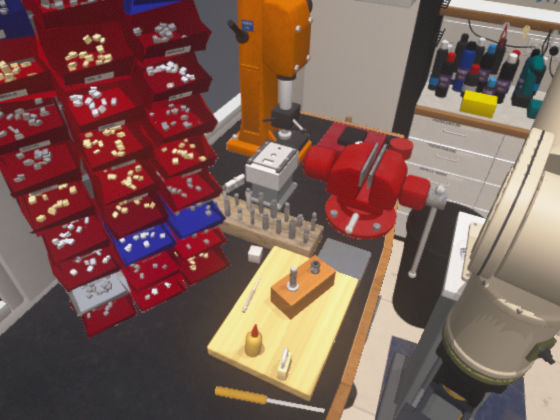

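The top view shows the stand near (222,254) and the fixture near (327,184). In the scene view the drift is at (293,280) and the bolt at (315,266). I'll zoom in next.

```bash
python3 - <<'E'
from h import *
import pickle
s,cs=pickle.load(open("c0.pkl","rb"))
t=cs["top"];im=t["color"][...,::-1]
f=lambda a,x,y,w,h,k:cv2.resize(a[y:y+h,x:x+w],None,fx=k,fy=k,interpolation=cv2.INTER_CUBIC)
a=np.hstack([f(im,190,225,66,50,6),f(im,295,155,66,50,6)])
sc=cs["scene"]["color"][...,::-1]
b=np.hstack([f(sc,262,250,80,66,5)[:300],f(sc,238,135,78,60,5)])
b=np.pad(b,((0,0),(0,a.shape[1]-b.shape[1]),(0,0)))
cv2.imwrite("pics/z.png",np.vstack([a,b]))
for uv in[(222,254),(213,253),(236,256)]: print(at(t,uv,.082))
print(at(t,(327,184),.138))
E
```

```text
[0.45653758 0.34072308 0.082     ]
[0.45886949 0.36945935 0.082     ]
[0.45148443 0.29602944 0.082     ]
[0.68209552 0.01658386 0.138     ]
```

View pics/z.png

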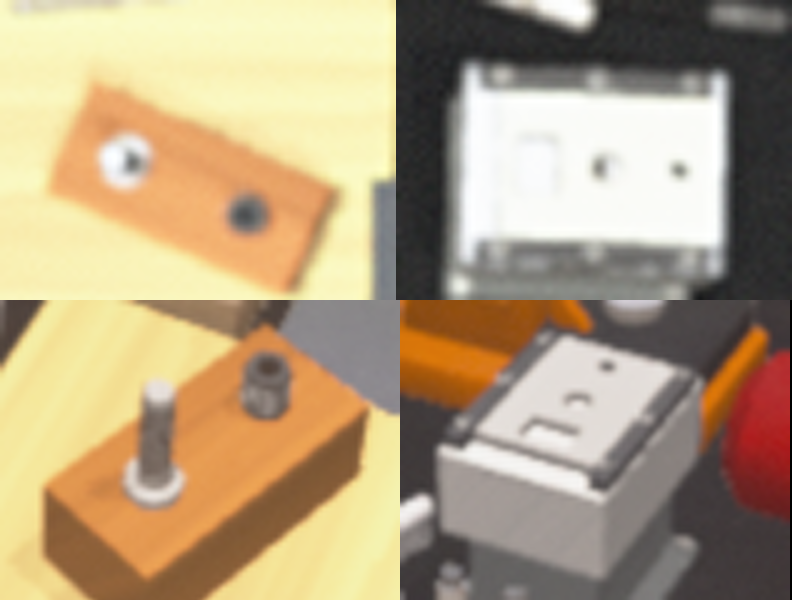

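Plate hole is at about top-view (329.7,183), drift collar at (210.8,251.8) and bolt head at (231.2,260.5). Next I move over the drift for a wrist look.

>>> {"op": "drive_tool", "data": {
  "series": [
    [[4.3, -3.3, 0.3], 0],
    [[4.3, -3.3, 0.3], 0],
    [[4.3, -3.3, 0.3], 0],
    [[4.3, -3.3, 0.3], 0],
    [[4.3, -3.3, 0.3], 0],
    [[4.3, -3.3, 0.3], 0],
    [[3.5, -3, 0], 0],
    [[0, 0, 0], 0],
    [[0, 0, 0], 0],
    [[0, 0, 0], 0]
  ],
  "hand": 0,
  "newtons": 40
}}

```text
time: 1.4
ee_pos: [0.4554, 0.3764, 0.2484]
eef_rot: [0.131, 0.991, 0.0, -0.0]
ft_force: [0.6, 0.1, -0.0]
width: 0.0867
grip_force: 0.0
```

```bash
python3 - <<'E'
from h import *
import pickle
s0,cs=pickle.load(open("c0.pkl","rb"))
t=cs["top"]
d=at(t,(210.8,251.8),.088);b=at(t,(231.2,260.5),.106);p=at(t,(329.7,183),.138)
print(d,b,p,np.linalg.norm((d-b)[:2]))
for z,u in((.140,(272.3,166)),): pass
print(at(t,(295+66/6.,155+65/6.),.13)-at(t,(295+332/6.,155+73/6.),.13))
s=r.read_state();c=vision.camera("wrist");print(s["time"],s["ee_pos"],s["eef_rot"])
cv2.imwrite("pics/w1.png",c["color"][...,::-1]);pickle.dump((s,c),open("w1.pkl","wb"))
print(proj(c,[*d[:2],.082],s),proj(c,[*b[:2],.106],s))
E
```

```text
[0.46232555 0.3759295  0.088     ] [0.43660545 0.30903519 0.106     ] [0.68551586 0.00816512 0.138     ] 0.07166848675777883
[-0.00019456  0.14036609  0.        ]
1.4 [0.45542121 0.3763811  0.24841152] [ 1.30897298e-01  9.91395891e-01  6.65387868e-05 -2.83442820e-04]
[283.03075369 200.44867734] [203.41672125 198.49076003]
```

View pics/w1.png

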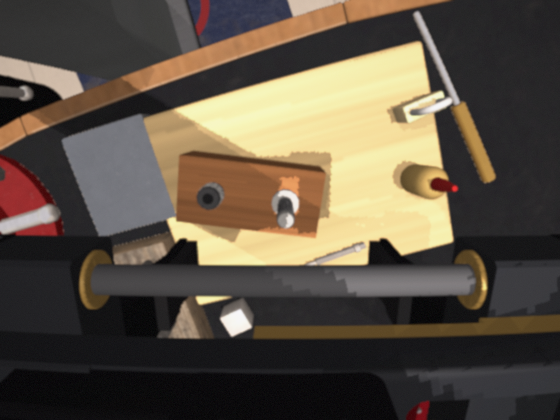

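The wrist view shows the drift collar at about (285,202), the handle top at (286,221) and the bolt head top at (209,197).

```bash
python3 - <<'E'
from h import *
import pickle
s,c=pickle.load(open("w1.pkl","rb"))
print(at(c,(285,203),.087,s),at(c,(286,221),.146,s),at(c,(209,197),.106,s))
# stand top corners
for uv in((180,153),(327,168),(316,238),(176,222)): print(at(c,uv,.082,s))
im=c["color"][...,::-1][140:250,165:345];cv2.imwrite("pics/w1z.png",cv2.resize(im,None,fx=4.4,fy=4.4,interpolation=cv2.INTER_CUBIC))
E
```

```text
[0.46410133 0.37738612 0.087     ] [0.46457588 0.37766089 0.146     ] [0.43662434 0.3143197  0.106     ]
[0.39282057 0.29438228 0.082     ]
[0.44277736 0.42420975 0.082     ]
[0.50786235 0.39760315 0.082     ]
[0.4557812  0.26811227 0.082     ]
```

View pics/w1z.png

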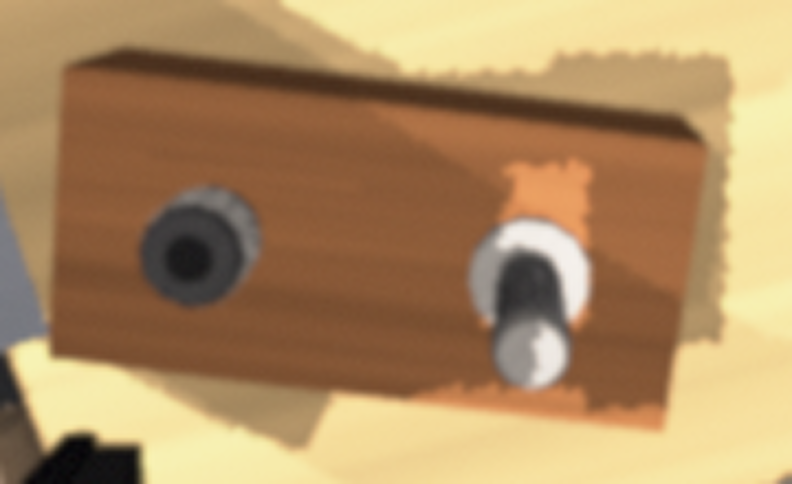

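>>> {"op": "drive_tool", "data": {
  "series": [
    [[0.8, 0.1, -2], 0],
    [[0, 0, -4], 0],
    [[0, 0, -4], 0],
    [[0, 0, -2], 0],
    [[0, 0, -1.2], 0],
    [[0, 0, 0], 0],
    [[0, 0, 0], 0],
    [[0, 0, 0], 0],
    [[0, 0, 0], 0],
    [[0, 0, 0], 0]
  ]
}}

```text
time: 2.7
ee_pos: [0.4646, 0.3764, 0.1169]
eef_rot: [0.132, 0.991, 0.0, 0.0]
ft_force: [-0.3, -0.0, -0.1]
width: 0.0874
grip_force: 0.0
```

>>> {"op": "drive_tool", "data": {
  "series": [
    [[0, 0, 0], 0],
    [[0, 0, 0], 0],
    [[0, 0, 0], 0],
    [[0, 0, 0], 0],
    [[0, 0, 0], 0],
    [[0, 0, 0], 0],
    [[0, 0, 0], 0],
    [[0, 0, 0], 0],
    [[0, 0, 0], 0],
    [[0, 0, 0], 0]
  ],
  "hand": 1,
  "newtons": 50
}}

```text
time: 3.95
ee_pos: [0.4646, 0.3762, 0.1166]
eef_rot: [0.132, 0.991, 0.0, -0.0]
ft_force: [0.1, -0.6, -1.0]
width: 0.0124
grip_force: 50.1
```

>>> {"op": "drive_tool", "data": {
  "series": [
    [[0, 0, 3], 0],
    [[0, 0, 5], 0],
    [[0, 0, 5], 0],
    [[0, 0, 4], 0],
    [[0, 0, 0], 0],
    [[2, -5, 0], 0],
    [[2, -5, 0], 0],
    [[2, -5, 0], 0],
    [[0, 0, 0], 0],
    [[0, 0, 0], 0]
  ]
}}

```text
time: 5.2
ee_pos: [0.524, 0.2266, 0.2856]
eef_rot: [0.132, 0.991, -0.0, -0.001]
ft_force: [0.2, 0.2, -1.2]
width: 0.0123
grip_force: 50.2
```

```bash
python3 - <<'E'
from h import *
import pickle
_,cs=pickle.load(open("c0.pkl","rb"));t=cs["top"]
for uv in((367,118),(368,192),(386,105),(390,165)): print(uv,[at(t,uv,z)[:2].round(3) for z in(.02,.2,.35)])
print("vice",[at(t,(335,240),z).round(3) for z in(.05,.15)])
s=r.read_state();c=vision.camera("wrist");print(s["ee_pos"])
cv2.imwrite("pics/w2.png",c["color"][...,::-1])
E
```

```text
(367, 118) [array([ 0.935, -0.131]), array([ 0.881, -0.097]), array([ 0.836, -0.069])]
(368, 192) [array([ 0.678, -0.135]), array([ 0.651, -0.101]), array([ 0.629, -0.072])]
(386, 105) [array([ 0.984, -0.197]), array([ 0.925, -0.156]), array([ 0.875, -0.122])]
(390, 165) [array([ 0.773, -0.21 ]), array([ 0.736, -0.168]), array([ 0.706, -0.133])]
vice [array([ 0.513, -0.022,  0.05 ]), array([ 0.507, -0.01 ,  0.15 ])]
[0.52404314 0.2265658  0.28558541]
```

View pics/w2.png

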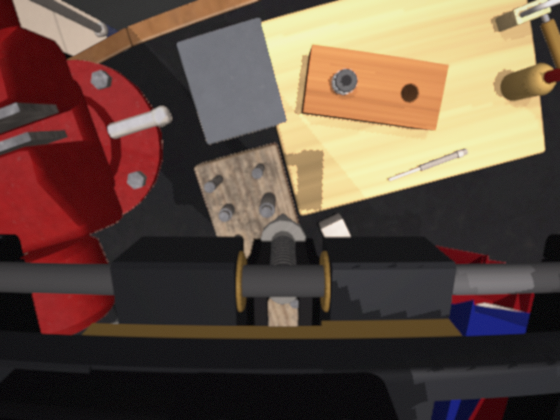

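The drift is held. The empty stand hole is at (410,92) and the bolt at (345,80). Now I move to view the plate hole.

>>> {"op": "drive_tool", "data": {
  "series": [
    [[3.6, -3.6, 0], 3],
    [[3.6, -3.6, 0], 3],
    [[3.6, -3.6, 0], 3],
    [[3.6, -3.6, 0], 3],
    [[3.6, -3.6, 0], 3],
    [[3.4, -3.4, 0], 0],
    [[0, 0, 0], 0],
    [[0, 0, 0], 0],
    [[0, 0, 0], 0],
    [[0, 0, 0], 0]
  ]
}}

```text
time: 6.5
ee_pos: [0.7383, 0.0136, 0.2871]
eef_rot: [0.001, 1.0, 0.0, 0.0]
ft_force: [-0.9, -0.0, -1.7]
width: 0.0121
grip_force: 50.2
```

```bash
python3 - <<'E'
from h import *
import pickle
s=r.read_state();c=vision.camera("wrist");print(s["ee_pos"],s["eef_rot"],s["ft_force"])
pickle.dump((s,c),open("w3.pkl","wb"))
p=proj(c,(.685,.01,.138),s);print(p)
x,y=int(p[0])-80,int(p[1])-60; x=max(x,0);y=max(y,0)
print(x,y)
cv2.imwrite("pics/w3.png",cv2.resize(c["color"][...,::-1][y:y+120,x:x+160],None,fx=5,fy=5,interpolation=cv2.INTER_CUBIC))
E
```

```text
[0.73826981 0.01364828 0.2871301 ] [6.57602999e-04 9.99999671e-01 3.84266234e-04 2.79947750e-04] [-0.88364703 -0.03791408 -1.66546058]
[277.28755505 137.52558715]
197 77
```

View pics/w3.png

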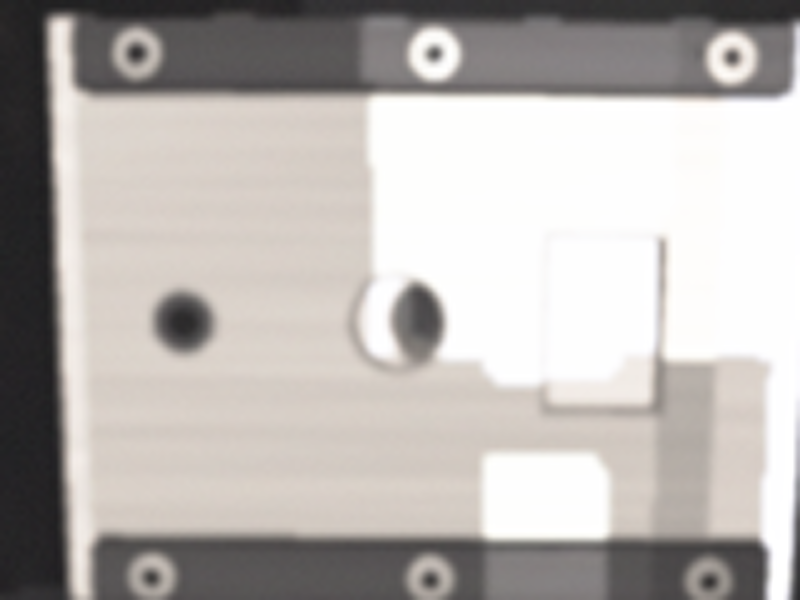

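Plate hole centre is at crop (399,322), i.e. px (276.8,141.4). The block hole's left edge is at crop x≈391, so it's offset toward +y.

```bash
python3 - <<'E'
from h import *
import pickle
s,c=pickle.load(open("w3.pkl","rb"))
q=lambda x,y,z:at(c,(197+x/5,77+y/5),z,s)
pl=q(399,322,.138);print("plate",pl,"w",q(354,322,.138)-q(444,322,.138))
e=q(391,324,.130);print("block L edge",e,"centre y",e[1]+.008)
a=q(434,54,.140);b=q(430,579,.140);print("screws",a,b,(a+b)/2, q(137,53,.14),q(731,57,.14))
E
```

```text
plate [0.68834711 0.00955246 0.138     ] w [-4.85698292e-05 -1.57776724e-02  0.00000000e+00]
block L edge [0.68915553 0.00797902 0.13      ] centre y 0.015979020408458715
screws [0.64346586 0.01576348 0.14      ] [0.73395919 0.01487675 0.14      ] [0.68871253 0.01532011 0.14      ] [ 0.64295628 -0.03441922  0.14      ] [0.64383394 0.06599702 0.14      ]
```

```bash
python3 - <<'E'
from h import *
import pickle
s,c=pickle.load(open("w3.pkl","rb"))
T=s["ee_pos"]
for dz in(-.0286,-.0346): print(dz,proj(c,T+[0,0,dz],s), proj(c,T+[.013,0,dz],s),proj(c,T+[-.013,0,dz],s),proj(c,T+[0,.013,dz],s))
s2=dict(ee_pos=np.array([.52404,.22657,.28559]),eef_rot=[.132,.991,0,-.001])
print(at(c,(410,92),.082,s2),at(c,(345,80),.106,s2))
im=c["color"][...,::-1]; w2=cv2.imread("pics/w2.png")
a=cv2.resize(im[205:265,245:325],None,fx=7,fy=7,interpolation=cv2.INTER_CUBIC)
a=cv2.convertScaleAbs(a,alpha=1.5,beta=20)
b=cv2.resize(w2[50:134,320:432],None,fx=2,fy=5/1,interpolation=cv2.INTER_CUBIC)
cv2.imwrite("pics/w4.png",np.hstack([a,b]))
E
```

```text
-0.0286 [281.20368476 243.02921147] [281.28754627 264.17866695] [281.11774224 221.09129996] [304.08021007 242.95748134]
-0.0346 [281.23876479 239.4653883 ] [281.31947762 260.07801072] [281.15611592 218.11326889] [303.45110702 239.3970845 ]
[0.46392933 0.37770604 0.082     ] [0.43767261 0.31119376 0.106     ]
```

View pics/w4.png

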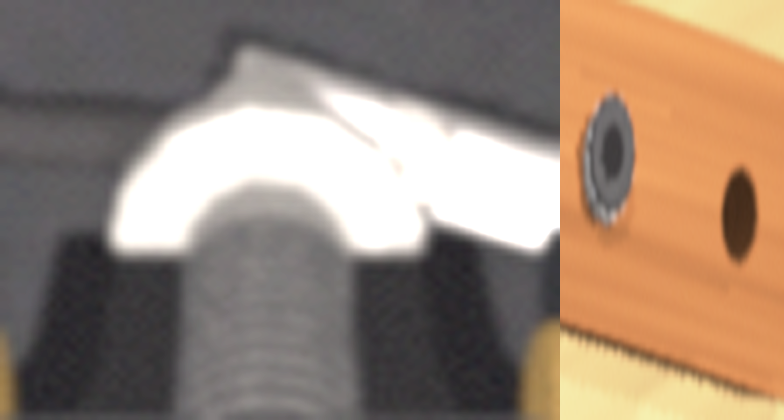

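Collar spans crop x 110–428, top edge at 105. So the wrist camera reads about 1.2 mm high in y, and I target block-hole y≈0.0143, x≈0.6885.

>>> {"op": "drive_tool", "data": {
  "series": [
    [[-2.5, -0.2, 0], 0],
    [[-2.5, 0, 0], 0],
    [[0, 0, -2], 0],
    [[0, 0, -2], 0],
    [[0, 0, -1.5], 0],
    [[0, 0, -0.7], 0],
    [[0, 0, 0], 0],
    [[0, 0, 0], 0],
    [[0, 0, 0], 0],
    [[0, 0, 0], 0]
  ]
}}

```text
time: 7.8
ee_pos: [0.6887, 0.0103, 0.2249]
eef_rot: [0.001, 1.0, 0.0, 0.0]
ft_force: [0.2, -0.9, -0.7]
width: 0.0121
grip_force: 50.2
```

```bash
cat > avg.py <<'E'
from h import *
L=[];F=[]
for _ in range(8):
    s=r.read_state();L.append(s["ee_pos"]);F.append(s["ft_force"]);c=vision.camera("wrist")
print(s["time"],np.mean(L,0).round(5),np.std(L,0).round(5),np.mean(F,0).round(2),np.std(F,0).round(2))
E
python3 avg.py
```

```text
8.15 [0.6886  0.01024 0.2247 ] [5.e-05 1.e-05 1.e-04] [ 0.14 -0.25 -1.19] [0.43 0.67 0.43]
```

>>> {"op": "drive_tool", "data": {
  "series": [
    [[0, 0.1, 0], 0],
    [[0, 0, -0.3], 0],
    [[0, 0, -0.3], 0],
    [[0, 0, -0.3], 0],
    [[0, 0, -0.2], 0],
    [[0, 0, -0.2], 0],
    [[0, 0, 0], 0],
    [[0, 0, 0], 0],
    [[0, 0, 0], 0],
    [[0, 0, 0], 0]
  ]
}}

```text
time: 9.45
ee_pos: [0.6886, 0.0112, 0.2117]
eef_rot: [0.002, 1.0, 0.0, 0.0]
ft_force: [0.2, -0.7, -2.5]
width: 0.012
grip_force: 50.2
```

>>> {"op": "drive_tool", "data": {
  "series": [
    [[0, 0, -0.1], 0],
    [[0, 0, -0.1], 0],
    [[0, 0, -0.1], 0],
    [[0, 0, -0.1], 0],
    [[0, 0, -0.1], 0],
    [[0, 0, -0.1], 0],
    [[0, 0, -0.1], 0],
    [[0, 0, 0], 0],
    [[0, 0, 0], 0],
    [[0, 0, 0], 0]
  ]
}}

```text
time: 10.7
ee_pos: [0.6886, 0.0111, 0.2046]
eef_rot: [0.002, 1.0, -0.0, -0.0]
ft_force: [0.3, -0.6, -1.2]
width: 0.0119
grip_force: 50.2
```

>>> {"op": "drive_tool", "data": {
  "series": [
    [[0, 0.05, 0], 0],
    [[0, 0.05, 0], 0],
    [[0, 0.05, 0], 0],
    [[0, 0.05, 0], 0],
    [[0, 0.05, 0], 0],
    [[0, 0.05, 0], 0],
    [[0, 0, 0], 0],
    [[0, 0, 0], 0],
    [[0, 0, 0], 0],
    [[0, 0, 0], 0]
  ]
}}

```text
time: 11.95
ee_pos: [0.6886, 0.0129, 0.2046]
eef_rot: [0.002, 1.0, -0.001, 0.0]
ft_force: [0.3, -5.2, -0.6]
width: 0.0118
grip_force: 50.2
```

>>> {"op": "drive_tool", "data": {
  "series": [
    [[0, 0.05, -0.1], 0],
    [[0, 0.05, -0.1], 0],
    [[0, 0, -0.1], 0],
    [[0, 0, -0.1], 0],
    [[0, 0, -0.1], 0],
    [[0, 0, -0.1], 0],
    [[0, 0, -0.1], 0],
    [[0, 0, -0.1], 0],
    [[0, 0, 0], 0],
    [[0, 0, 0], 0]
  ]
}}

```text
time: 13.2
ee_pos: [0.689, 0.0138, 0.1977]
eef_rot: [0.002, 1.0, -0.001, 0.001]
ft_force: [-2.0, -5.5, 4.4]
width: 0.0121
grip_force: 50.2
```

>>> {"op": "drive_tool", "data": {
  "series": [
    [[0, 0, -0.1], 0],
    [[0, 0, -0.1], 0],
    [[0, 0, -0.1], 0],
    [[0, 0, -0.1], 0],
    [[0, 0, -0.1], 0],
    [[0, 0, 0], 0],
    [[0, 0, 0], 0],
    [[0, 0, 0], 0],
    [[0, 0, 0], 0],
    [[0, 0, 0], 0]
  ]
}}

```text
time: 14.45
ee_pos: [0.6888, 0.0139, 0.1922]
eef_rot: [0.002, 1.0, -0.001, 0.0]
ft_force: [-0.4, -5.7, 1.8]
width: 0.0122
grip_force: 50.2
```

>>> {"op": "drive_tool", "data": {
  "series": [
    [[0, 0.02, -0.1], 0],
    [[0, 0, -0.1], 0],
    [[0, 0, -0.1], 0],
    [[0, 0, -0.1], 0],
    [[0, 0, 0], 0],
    [[0, 0, 0], 0],
    [[0, 0, 0], 0],
    [[0, 0, 0], 0],
    [[0, 0, 0], 0],
    [[0, 0, 0], 0]
  ]
}}

```text
time: 15.7
ee_pos: [0.6888, 0.0142, 0.1883]
eef_rot: [0.002, 1.0, -0.001, 0.0]
ft_force: [-1.0, -6.6, 1.2]
width: 0.0118
grip_force: 50.2
```

>>> {"op": "drive_tool", "data": {
  "series": [
    [[0, 0, -0.1], 0],
    [[0, 0, -0.1], 0],
    [[0, 0, -0.1], 0],
    [[0, 0, 0], 0],
    [[0, 0, 0], 0],
    [[0, 0, 0], 0],
    [[0, 0, 0], 0],
    [[0, 0, 0], 0],
    [[0, 0, 0], 0],
    [[0, 0, 0], 0]
  ]
}}

```text
time: 16.95
ee_pos: [0.6888, 0.0143, 0.1853]
eef_rot: [0.002, 1.0, -0.001, 0.0]
ft_force: [0.4, -4.9, 2.2]
width: 0.0125
grip_force: 50.2
```

>>> {"op": "drive_tool", "data": {
  "series": [
    [[0, 0, -0.1], 0],
    [[0, 0, -0.1], 0],
    [[0, 0, -0.05], 0],
    [[0, 0, 0], 0],
    [[0, 0, 0], 0],
    [[0, 0, 0], 0],
    [[0, 0, 0], 0],
    [[0, 0, 0], 0],
    [[0, 0, 0], 0],
    [[0, 0, 0], 0]
  ]
}}

```text
time: 18.2
ee_pos: [0.6888, 0.0143, 0.1828]
eef_rot: [0.002, 1.0, -0.001, 0.0]
ft_force: [-1.0, -5.2, 2.3]
width: 0.012
grip_force: 50.2
```

>>> {"op": "drive_tool", "data": {
  "series": [
    [[0, 0, -0.1], 0],
    [[0, 0, -0.1], 0],
    [[0, 0, -0.05], 0],
    [[0, 0, 0], 0],
    [[0, 0, 0], 0],
    [[0, 0, 0], 0],
    [[0, 0, 0], 0],
    [[0, 0, 0], 0],
    [[0, 0, 0], 0],
    [[0, 0, 0], 0]
  ]
}}

```text
time: 19.45
ee_pos: [0.6888, 0.0143, 0.1803]
eef_rot: [0.002, 1.0, -0.001, 0.0]
ft_force: [-0.4, -5.7, 2.5]
width: 0.0119
grip_force: 50.2
```

Depth is about 32 mm and the stop hasn't been felt yet.

>>> {"op": "drive_tool", "data": {
  "series": [
    [[0, 0, -0.1], 0],
    [[0, 0, -0.1], 0],
    [[0, 0, -0.05], 0],
    [[0, 0, 0], 0],
    [[0, 0, 0], 0],
    [[0, 0, 0], 0],
    [[0, 0, 0], 0],
    [[0, 0, 0], 0],
    [[0, 0, 0], 0],
    [[0, 0, 0], 0]
  ]
}}

```text
time: 20.7
ee_pos: [0.6888, 0.0142, 0.1778]
eef_rot: [0.002, 1.0, -0.001, 0.0]
ft_force: [-0.7, -6.2, 2.3]
width: 0.012
grip_force: 50.2
```

>>> {"op": "drive_tool", "data": {
  "series": [
    [[0, 0, -0.1], 0],
    [[0, 0, -0.1], 0],
    [[0, 0, 0], 0],
    [[0, 0, 0], 0],
    [[0, 0, 0], 0],
    [[0, 0, 0], 0],
    [[0, 0, 0], 0],
    [[0, 0, 0], 0],
    [[0, 0, 0], 0],
    [[0, 0, 0], 0]
  ]
}}

```text
time: 21.95
ee_pos: [0.689, 0.0142, 0.1767]
eef_rot: [0.002, 1.0, -0.0, 0.001]
ft_force: [-2.5, -5.0, 7.0]
width: 0.012
grip_force: 50.2
```

>>> {"op": "drive_tool", "data": {
  "series": [
    [[0, 0, -0.05], 0],
    [[0, 0, -0.05], 0],
    [[0, 0, 0], 0],
    [[0, 0, 0], 0],
    [[0, 0, 0], 0],
    [[0, 0, 0], 0],
    [[0, 0, 0], 0],
    [[0, 0, 0], 0],
    [[0, 0, 0], 0],
    [[0, 0, 0], 0]
  ]
}}

```text
time: 23.2
ee_pos: [0.6892, 0.0142, 0.1766]
eef_rot: [0.002, 1.0, -0.0, 0.001]
ft_force: [-2.8, -5.2, 11.3]
width: 0.012
grip_force: 50.3
```

>>> {"op": "drive_tool", "data": {
  "series": [
    [[0, 0, -0.05], 0],
    [[0, 0, -0.05], 0],
    [[0, 0, -0.05], 0],
    [[0, 0, 0], 0],
    [[0, 0, 0], 0],
    [[0, 0, 0], 0],
    [[0, 0, 0], 0],
    [[0, 0, 0], 0],
    [[0, 0, 0], 0],
    [[0, 0, 0], 0]
  ]
}}

```text
time: 24.45
ee_pos: [0.6896, 0.0142, 0.1763]
eef_rot: [0.002, 1.0, -0.0, 0.002]
ft_force: [-5.6, -5.6, 18.3]
width: 0.0121
grip_force: 50.2
```

>>> {"op": "drive_tool", "data": {
  "series": [
    [[0, 0, 0.15], 0],
    [[0, -0.05, 0.15], 0],
    [[0, -0.05, 0.4], 0],
    [[0, 0, 0.6], 0],
    [[0, 0, 0.8], 0],
    [[0, 0, 1.2], 0],
    [[0, 0, 2], 0],
    [[0, 0, 2], 0],
    [[0, 0, 2], 0],
    [[0, 0, 2], 0]
  ]
}}

```text
time: 25.7
ee_pos: [0.6884, 0.0162, 0.2873]
eef_rot: [0.001, 1.0, 0.001, 0.0]
ft_force: [-0.0, -0.2, -1.5]
width: 0.0117
grip_force: 50.2
```

```bash
python3 avg.py
```

```text
26.05 [0.68866 0.01557 0.28672] [0.00045 0.00047 0.002  ] [-0.04 -0.03 -0.52] [0.45 0.44 0.92]
```

>>> {"op": "drive_tool", "data": {
  "series": [
    [[-3.3, 4.2, 0], -3],
    [[-3.3, 4.2, 0], -3],
    [[-3.3, 4.2, 0], -3],
    [[-3.3, 4.2, 0], -3],
    [[-3.3, 4.2, 0], -3],
    [[-2, 5, -1], 0],
    [[-2, 5, -2], 0],
    [[-1.9, 5.1, -3], 0],
    [[0, 0, 0], 0],
    [[0, 0, 0], 0]
  ]
}}

```text
time: 27.35
ee_pos: [0.4647, 0.375, 0.2252]
eef_rot: [0.132, 0.991, -0.0, -0.0]
ft_force: [0.2, -0.5, -1.9]
width: 0.012
grip_force: 50.2
```

```bash
python3 avg.py
```

```text
27.7 [0.46528 0.3746  0.22598] [0.0003  0.00026 0.00032] [ 0.27  0.03 -1.21] [0.41 0.4  0.37]
```

>>> {"op": "drive_tool", "data": {
  "series": [
    [[-0.1, 0.2, -1], 0],
    [[0, 0, -2], 0],
    [[0, 0, -2], 0],
    [[0, 0, -2], 0],
    [[0, 0, -2], 0],
    [[0, 0, -1], 0],
    [[0, 0, -0.5], 0],
    [[0, 0, -0.2], 0],
    [[0, 0, 0], 0],
    [[0, 0, 0], 0]
  ]
}}

```text
time: 29.0
ee_pos: [0.4637, 0.3775, 0.1189]
eef_rot: [0.132, 0.991, 0.0, 0.0]
ft_force: [-0.1, -0.1, -1.2]
width: 0.0119
grip_force: 50.2
```

Inside the hole with no side force. I lower it the last bit and release.

>>> {"op": "drive_tool", "data": {
  "series": [
    [[0.05, -0.1, -0.1], 0],
    [[0, 0, -0.1], 0],
    [[0, 0, 0], 0],
    [[0, 0, 0], 0],
    [[0, 0, 0], 0],
    [[0, 0, 0], 0],
    [[0, 0, 0], 0],
    [[0, 0, 0], 0],
    [[0, 0, 0], 0],
    [[0, 0, 0], 0]
  ]
}}

```text
time: 30.25
ee_pos: [0.464, 0.3765, 0.1166]
eef_rot: [0.132, 0.991, 0.0, -0.0]
ft_force: [-0.2, 0.4, 0.5]
width: 0.0121
grip_force: 50.3
```

>>> {"op": "drive_tool", "data": {
  "series": [
    [[0, 0, 0], 0],
    [[0, 0, 0], 0],
    [[0, 0, 0], 0],
    [[0, 0, 0], 0],
    [[0, 0, 0], 0],
    [[0, 0, 2], 0],
    [[0, 0, 3], 0],
    [[0, 0, 3], 0],
    [[0, 0, 0], 0],
    [[0, 0, 0], 0]
  ],
  "hand": 0
}}

```text
time: 31.5
ee_pos: [0.4638, 0.3763, 0.1959]
eef_rot: [0.132, 0.991, -0.0, -0.0]
ft_force: [0.3, -0.0, 0.4]
width: 0.0866
grip_force: 0.0
```

```bash
python3 - <<'E'
from h import *
import pickle
s=r.read_state();c=vision.camera("wrist");print(s["time"],s["ee_pos"],s["eef_rot"])
pickle.dump((s,c),open("w5.pkl","wb"))
d=np.array([.4635,.3765]);p=proj(c,[*d,.087],s);q=proj(c,[.4366,.312,.106],s);print(p,q)
cv2.imwrite("pics/w5.png",cv2.resize(c["color"][...,::-1][120:270,165:345],None,fx=4,fy=4,interpolation=cv2.INTER_CUBIC))
E
```

```text
31.5 [0.46381742 0.37626439 0.19593158] [ 1.31972829e-01  9.91253279e-01 -2.33131124e-04 -2.35689665e-04]
[281.65797773 207.96401267] [187.9177583 202.5184018]
```

View pics/w5.png

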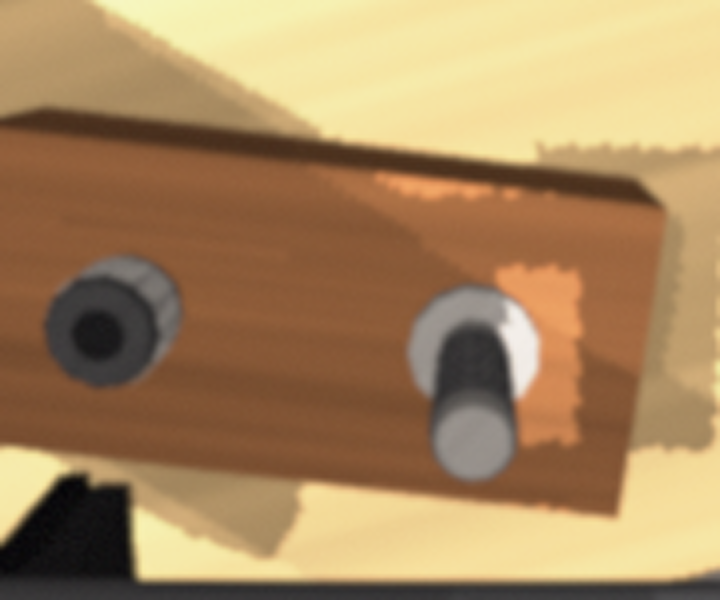

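Drift stands upright in the stand, collar at (474,350) in the crop. The bolt head top is at (101,330).

>>> {"op": "drive_tool", "data": {
  "series": [
    [[-1.3, -3.2, 0], 0],
    [[-1.4, -3.2, 0], 0],
    [[0, 0, 0], 0],
    [[0, 0, -1.5], 0],
    [[0, 0, -3], 0],
    [[0, 0, -3], 0],
    [[0, 0, -1.5], 0],
    [[0, 0, -1], 0],
    [[0, 0, 0], 0],
    [[0, 0, 0], 0]
  ],
  "hand": 0.45
}}

```text
time: 32.8
ee_pos: [0.4375, 0.3129, 0.0974]
eef_rot: [0.132, 0.991, 0.001, 0.0]
ft_force: [-0.3, 0.3, -0.6]
width: 0.048
grip_force: 0.0
```

>>> {"op": "drive_tool", "data": {
  "series": [
    [[-0.05, 0, -0.2], 0],
    [[0, 0, 0], 0],
    [[0, 0, 0], 0],
    [[0, 0, 0], 0],
    [[0, 0, 0], 0],
    [[0, 0, 0], 0],
    [[0, 0, 0], 0],
    [[0, 0, 0], 0],
    [[0, 0, 0], 0],
    [[0, 0, 0], 0]
  ]
}}

```text
time: 34.05
ee_pos: [0.4366, 0.3124, 0.0946]
eef_rot: [0.132, 0.991, 0.0, 0.0]
ft_force: [-1.4, 0.1, -0.1]
width: 0.0477
grip_force: 0.0
```

>>> {"op": "drive_tool", "data": {
  "series": [
    [[0, 0, 0], 0],
    [[0, 0, 0], 0],
    [[0, 0, 0], 0],
    [[0, 0, 0], 0],
    [[0, 0, 0], 0],
    [[0, 0, 0], 0],
    [[0, 0, 1], 0],
    [[0, 0, 2], 0],
    [[0, 0, 2], 0],
    [[0, 0, 0], 0]
  ],
  "hand": 1,
  "newtons": 35
}}

```text
time: 35.3
ee_pos: [0.4374, 0.3131, 0.1463]
eef_rot: [0.132, 0.991, 0.001, 0.001]
ft_force: [-0.4, 0.1, -2.2]
width: 0.0205
grip_force: 35.0
```

>>> {"op": "drive_tool", "data": {
  "series": [
    [[0, 0, 4.7], 0],
    [[0, 0, 4.7], 0],
    [[3.6, -4.3, 0], 3],
    [[3.6, -4.3, 0], 3],
    [[3.6, -4.3, 0], 3],
    [[3.6, -4.3, 0], 3],
    [[3.6, -4.3, 0], 3],
    [[3.6, -4.3, 0], 0],
    [[3.5, -4.1, 0], 0],
    [[0, 0, 0], 0]
  ]
}}

```text
time: 36.55
ee_pos: [0.6885, 0.0079, 0.2364]
eef_rot: [0.005, 1.0, -0.002, -0.001]
ft_force: [-0.6, 0.7, -1.7]
width: 0.0206
grip_force: 35.0
```

```bash
python3 avg.py
```

```text
36.9 [0.68742 0.0133  0.23772] [0.00044 0.0024  0.00083] [-0.14 -0.05 -1.19] [0.41 0.59 0.51]
```

>>> {"op": "drive_tool", "data": {
  "series": [
    [[0.1, 0, -1], 0],
    [[0, 0, -1.5], 0],
    [[0, 0, -1.5], 0],
    [[0, 0, -1], 0],
    [[0, 0, 0], 0],
    [[0, 0, 0], 0],
    [[0, 0, 0], 0],
    [[0, 0, 0], 0],
    [[0, 0, 0], 0],
    [[0, 0, 0], 0]
  ]
}}

```text
time: 38.2
ee_pos: [0.6886, 0.0135, 0.1886]
eef_rot: [0.001, 1.0, 0.0, 0.0]
ft_force: [0.2, -0.4, -0.7]
width: 0.0206
grip_force: 35.0
```

>>> {"op": "drive_tool", "data": {
  "series": [
    [[0, 0.07, 0], 0],
    [[0, 0, -0.2], 0],
    [[0, 0, -0.2], 0],
    [[0, 0, -0.2], 0],
    [[0, 0, -0.2], 0],
    [[0, 0, -0.2], 0],
    [[0, 0, 0], 0],
    [[0, 0, 0], 0],
    [[0, 0, 0], 0],
    [[0, 0, 0], 0]
  ]
}}

```text
time: 39.45
ee_pos: [0.6884, 0.014, 0.1784]
eef_rot: [0.002, 1.0, -0.0, -0.0]
ft_force: [-2.0, -1.2, -2.3]
width: 0.0202
grip_force: 35.0
```

>>> {"op": "drive_tool", "data": {
  "series": [
    [[-0.04, 0, -0.15], 0],
    [[0, 0, -0.15], 0],
    [[0, 0, -0.15], 0],
    [[0, 0, -0.15], 0],
    [[0, 0, -0.15], 0],
    [[0, 0, -0.15], 0],
    [[0, 0, 0], 0],
    [[0, 0, 0], 0],
    [[0, 0, 0], 0],
    [[0, 0, 0], 0]
  ]
}}

```text
time: 40.7
ee_pos: [0.6881, 0.014, 0.1694]
eef_rot: [0.002, 1.0, -0.0, -0.0]
ft_force: [-1.6, -2.6, -2.6]
width: 0.0202
grip_force: 35.0
```

>>> {"op": "drive_tool", "data": {
  "series": [
    [[-0.03, -0.04, -0.2], 0],
    [[0, 0, -0.2], 0],
    [[0, 0, -0.2], 0],
    [[0, 0, -0.2], 0],
    [[0, 0, -0.2], 0],
    [[0, 0, -0.2], 0],
    [[0, 0, -0.2], 0],
    [[0, 0, 0], 0],
    [[0, 0, 0], 0],
    [[0, 0, 0], 0]
  ]
}}

```text
time: 41.95
ee_pos: [0.6878, 0.0139, 0.1555]
eef_rot: [0.001, 1.0, 0.0, -0.0]
ft_force: [0.3, 0.0, -1.9]
width: 0.0205
grip_force: 35.0
```

>>> {"op": "drive_tool", "data": {
  "series": [
    [[0, 0, -0.2], 0],
    [[0, 0, -0.15], 0],
    [[0, 0, -0.1], 0],
    [[0, 0, -0.1], 0],
    [[0, 0, 0], 0],
    [[0, 0, 0], 0],
    [[0, 0, 0], 0],
    [[0, 0, 0], 0],
    [[0, 0, 0], 0],
    [[0, 0, 0], 0]
  ]
}}

```text
time: 43.2
ee_pos: [0.688, 0.0138, 0.1506]
eef_rot: [0.001, 1.0, 0.0, 0.0]
ft_force: [-3.1, -0.4, 5.4]
width: 0.0203
grip_force: 35.0
```

It's seated at the expected height. I release, retract and check.

>>> {"op": "drive_tool", "data": {
  "series": [
    [[0, 0, 0], 0],
    [[0, 0, 0], 0],
    [[0, 0, 0], 0],
    [[0, 0, 0], 0],
    [[0, 0, 0], 0],
    [[0, 0, 1], 0],
    [[0, 0, 3], 0],
    [[0, 0, 4], 0],
    [[2.5, 0, 3], 0],
    [[2.5, 0, 0], 0]
  ],
  "hand": 0.5
}}

```text
time: 44.45
ee_pos: [0.7396, 0.0138, 0.2649]
eef_rot: [0.001, 1.0, 0.0, 0.003]
ft_force: [0.4, 0.7, 0.2]
width: 0.0439
grip_force: 0.0
```

```bash
python3 avg.py; python3 - <<'E'
from h import *
s=r.read_state();c=vision.camera("wrist");print(s["time"],s["ee_pos"],s["width"])
for z in(.162,.138):print(z,proj(c,[.688,.0143+.0013,z],s),proj(c,[.688,.0273+.0013,z],s))
cv2.imwrite("pics/w6.png",cv2.resize(c["color"][...,::-1][70:210,190:370],None,fx=4,fy=4,interpolation=cv2.INTER_CUBIC))
E
```

```text
44.8 [0.73845 0.0137  0.26092] [0.00118 0.00015 0.00158] [-0.1   0.16 -0.36] [0.6  0.78 0.57]
44.85 [0.73736127 0.01371362 0.26048022] 0.04332609114556169
0.162 [283.80836845 146.22140985] [301.56073655 146.15840458]
0.138 [283.70349524 144.08815609] [299.93529928 144.02977747]
```

View pics/w6.png

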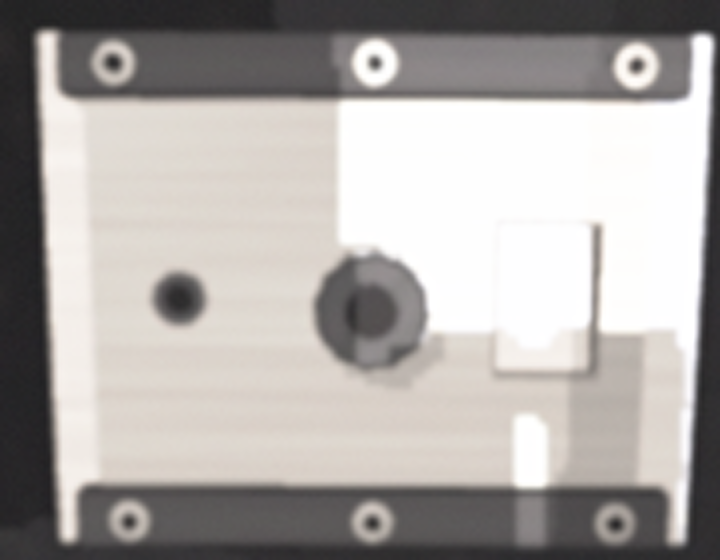

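The bolt is upright and seated, its head at (371,310), in line with the strip's middle screws. I'm handing the job in.

```bash
python3 -c "
from bench import r
print(r.close_job())"
```

```text
the job is handed in; nothing more can be done
None
```

The job is handed in at about 45 s of the 72 s allowed, but the hand-in call returned no verdict. The drift bottomed about 36 mm down and was pressed at about 19 N for roughly 0.9 s. It stood upright in the stand at my last look, and the bolt is seated through both holes.

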